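# Tip a printing block onto the sheet and press it

### The arm

A 6-joint arm with a two-finger parallel gripper is mounted at the origin on the work surface. World frame = base frame: x ahead of the robot, y to its left, z up, the work surface at z = 0. Lengths are in m, angles in degrees, forces in N, time in s.
With the tool pointing down it reaches from about 0.3 to 0.75 m from the base axis. Payload 8.5 kg.
Tool frame: the origin (TCP) lies between the finger pads; the fingertips stand 25 mm ahead of it and the grasp point (between the pads) lies 6 mm ahead of it; x points along the fingers, y is the direction in which the jaws open and shut, and the axes are right-handed (so a half turn about x gives the same grasp; the last joint's range is limited). The gripper opens to 85 mm and grips with 20 to 120 N. Pads are 22 mm wide; open, the fingers measure 114 mm over their backs; the gripper's body (76 mm by 85 mm) begins 54 mm behind the grasp point. The pads swing forward as they close: fully open they stand 13 mm farther back than shut.
Start: joints at [54.07, 21.807, 74.336, -0, 83.858, -12.336], TCP at [0.22, 0.504, 0.256] pointing down, gripper open.
Joint ranges: [-178.18, 178.18], [-50.72, 133.34], [12.68, 142.11], [-81.47, 261.47], [9.98, 163.14], [-165.26, 165.26]. Speed limits (degrees/s): [136.94, 136.94, 180, 180, 180, 180].

### API

Orientations are given as a 3x3 rotation matrix whose columns are the frame's x, y, z axes.
In Python, from rig import sensors, get_image, workorder gives the robot as it stands.
- The arm moves only by the tool arm_command, never from a script. Its argument "plan" is a list that holds one entry, the list of rows, each a list of 6 numbers: the shift along the tool's x, y, z in units of 25 mm (1.0 is 25 mm), then the turn, a rotation vector about the tool's x, y, z in units of 6 degrees (1.0 is 6 degrees). In form: [[[dx, dy, dz, ax, ay, az], ...]]. A call has 1 to 10 rows; each row is the pose to reach, as a shift and turn from the pose commanded when the call began, along the tool's axes at that moment; what a row does not reach only later rows make up. A row lasts 1/10 s, in which the tool goes at most 50 mm and 8.59 degrees, less where a joint would pass 70% of its speed; a pose out of reach is approached as far as the arm can. A call with a gripper value outside its range is refused whole. "jaw" is the closure, from 0 (fully open) to 1 (shut), set as the call begins (left out, the last holds). The fingers move at their own pace and stop on an object; "newtons" is the grip in N (left out, the last holds). Time passes only in rows, so rows that repeat a pose let the fingers close. It gives the time, the measured TCP pose, the force and the opening at its end, in the units of the state.
- sensors.observe(): the state, without advancing time (a new reading comes with each control period).
- get_image(name): name is "side" or "top" or "wrist"; returns a dict with "img" (384x512x3 uint8, red, green, blue), "fx", "fy", "cx", "cy" (pixels), "T" (4x4, takes a point from camera to world coordinates). Camera axes: x right, y up, looking along -z (the intrinsics and any distortion apply to the point x, -y, -z); pixel columns grow to the right and rows downward; lengths in m; the calibration is good to about 2 mm. The wrist camera is an equidistant fisheye: a pixel r from the principal point sees the ray r / f radians off the axis. A picture is of the moment at which its call begins. There is no depth.
- workorder.close_job(): hands the job in, once; it reports no verdict.
The state is a dict: "time_s": time; "q": joint angles; "qvel": joint speeds; "joint_efforts": joint torques, N m; "position": TCP position; "tool_rot": TCP orientation; "ft_force": force on the tool from outside, world axes, zero at the start; "wrist_torque": the same for the moment, N m; "grip_width": finger opening in m.
Only numpy, scipy, OpenCV 4.12 (cv2) and the standard library are available. Lean on these libraries where they do the work, as an engineer would, in place of code of your own. Each camera call takes 0.05 s, during which the arm holds its last target. There are 200 camera calls.

### The job

Two printing blocks stand on edge at the near side of the sheet. With the fingertips, push the bigger one over so that it drops printing face down on the paper, without lifting it or shoving it along, then press firmly on its back for about a second to make the print and take the hand away, leaving the block lying there. Leave the smaller block standing and everything else where it is.

Things in the scene. Friction and masses are not known exactly. Their poses are not given: they have to be found in the camera images.
- board: Fixed plywood drawing board, 400 mm (its x) by 620 mm (its y), with a blank white sheet flush on it; all the loose things stand on it. Origin at the centre of its TOP face, which lies 8 to 38 mm above the table. Position, yaw and height vary. Both blocks stand about 65 mm on the -x side of its centre and 60 to 110 mm to either side in y; which is on which side varies.
- big_block: Bigger printing block, loose, standing on edge: wooden plate with a grey linoleum printing face, a black flower-head in relief on it. 90 mm wide (its y), 110 mm tall (its z), 26 mm thick (its x), 0.14 to 0.28 kg. Origin at the centre of its underside, z up. The printing face looks along its own +x, to the middle of the sheet, away from the robot; the plain back is at x = -13 mm.
- big_block_face (a point): Centre of the big block's printing face, 55 mm above its underside. Pushed along its +x high on the back, the block hinges on its lower front edge without slipping, and past about 14 degrees it falls by itself on this face.
- big_block_back (a point): Centre of the big block's plain back, 55 mm above its underside. With the block lying face down this point is on top, 26 mm above the board and 55 mm ahead of the hinge edge. Pressing counts when the fingers push on the lying block with more than 5 N for half a second.
- big_block_edge_l (a point): The +y end of the big block's lower front edge, on which it hinges over.
- big_block_edge_r (a point): The -y end of the same lower front edge (90 mm from the other end).
- small_block: The smaller printing block, a bystander standing beside the big one with at least 25 mm between them: 60 mm wide, 70 mm tall, 26 mm thick, same materials, with a black leaf in relief. Origin at the centre of its underside. Must stay standing where it is.
- jar: Bystander: squat amber jar with a black lid, 60 mm across, 75 mm tall, beside the sheet. Origin at the centre of its underside.
- ink_bottle: Bystander: black bottle with a blue cap, 50 mm across, 130 mm tall, beside the sheet. Origin at the centre of its underside.
- brush: Bystander: slim flat brush about 195 mm long, 20 mm wide and 9 mm high, lying along the far edge of the sheet. Origin on its underside.
- tape: Bystander: roll of paper tape lying flat, 90 mm across, 25 mm tall, beside the sheet. Origin at the centre of its underside.
- baren: Bystander: dark wooden baren (disc with a knob), 90 mm across, 48 mm tall, beside the sheet. Origin at the centre of its underside.
- cup: Bystander: small black bowl, 76 mm across, 50 mm tall, beside the sheet. Origin at the centre of its underside.

How it is judged:
By the outcome, as a careful person would: the job done as asked, in the order asked, and still so for the second after the job is handed in, with the robot touching nothing.
It also fails if it takes over 42 s, if anything falls off the work surface, if the arm or the gripper's body presses on something with over 40 N, if the wrist force passes 120 N, or if a joint passes its speed limit or range.

## Working session

There is one attempt and no reset: what is moved stays moved. The work goes in short steps, Python scripts to look and compute and a tool call to move; the robot and the scene stay as the last step left them, time stands still between calls to the robot, and variables do not carry over. Pictures are saved under pics/ and viewed, about 8 in all and at most 12, crops included, and the job is handed in when it is done.

Besides the shell and the picture viewer there is one more tool, called after "Request:" in YAML: its name, and indented under it one key for each argument. arm_command: Moves the arm, as the interface text tells. Its arguments: {"type":"object","properties":{"plan":{"type":"array","items":{"type":"array","items":{"type":"array","items":{"type":"number"}}}},"jaw":{"type":"number"},"newtons":{"type":"number"}},"required":["plan"]}

```bash
mkdir -p pics
python3 - <<'E'
from rig import sensors,get_image
import cv2,numpy as np
s=sensors.observe();print({k:np.round(s[k],3).tolist() for k in s if k in('time_s','position','tool_rot','ft_force','grip_width')})
for n in('top','side'):
    d=get_image(n);cv2.imwrite(f'pics/{n}0.png',d['img'][:,:,::-1]);print(n,d['fx'],d['fy'],d['cx'],d['cy'],np.round(d['T'],4).tolist(),[k for k in d])
E
```

```text
{'time_s': 0.0, 'position': [0.22, 0.504, 0.256], 'tool_rot': [[-0.001, 0.4, 0.916], [-0.001, 0.916, -0.4], [-1.0, -0.001, -0.0]], 'ft_force': [0.048, 0.956, -1.096], 'grip_width': 0.085}
top 404.6801626612289 404.6801626612289 259.1494453010038 194.98207308396226 [[0.0029, 0.9992, -0.0399, 0.5349], [-0.9999, 0.0023, -0.0166, 0.0388], [-0.0165, 0.04, 0.9991, 1.2572], [0.0, 0.0, 0.0, 1.0]] ['img', 'fx', 'fy', 'cx', 'cy', 'T']
side 440.9886143223191 440.9886143223191 250.13995832949342 195.40168802442676 [[0.8381, 0.3675, -0.4031, 0.1615], [-0.5452, 0.5849, -0.6005, -0.5409], [0.0151, 0.7231, 0.6906, 0.7898], [0.0, 0.0, 0.0, 1.0]] ['img', 'fx', 'fy', 'cx', 'cy', 'T']
```

View pics/top0.png

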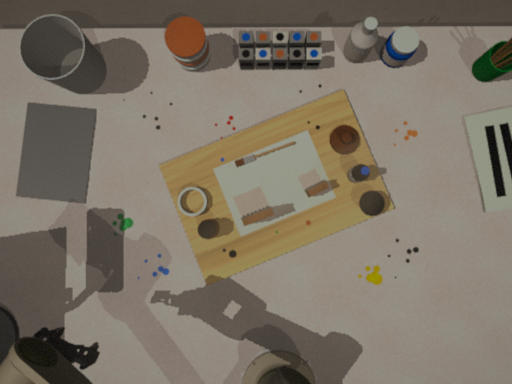

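View pics/side0.png

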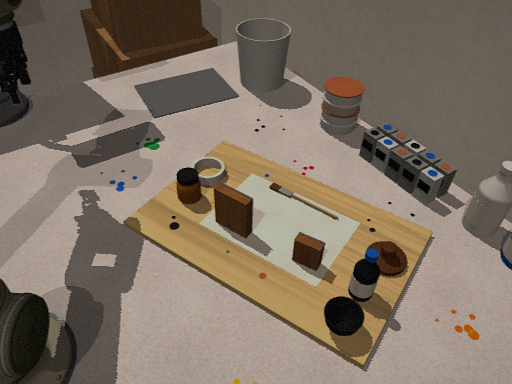

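Top view: the big block is at about (258,215), with the small block at (317,188) and the jar at (208,228). In the side view the big block's back is at (233,212) and the small block is at (308,252). Next I'll zoom both and triangulate the board corners.

```bash
cat > h.py <<'E'
import numpy as np,cv2
from rig import sensors,get_image
def ray(d,p):
    v=np.array([(p[0]-d['cx'])/d['fx'],-(p[1]-d['cy'])/d['fy'],-1]);T=d['T']
    v=T[:3,:3]@v;return T[:3,3],v/np.linalg.norm(v)
def onz(d,p,z):
    o,v=ray(d,p);return o+v*(z-o[2])/v[2]
def tri(a,p,b,q):
    A=np.zeros((3,3));c=np.zeros(3);L=[ray(a,p),ray(b,q)]
    for o,v in L:
        P=np.eye(3)-np.outer(v,v);A+=P;c+=P@o
    x=np.linalg.solve(A,c);return x,max(np.linalg.norm(np.cross(x-o,v)) for o,v in L)
def proj(d,X):
    T=d['T'];c=T[:3,:3].T@(np.asarray(X)-T[:3,3]);return [d['cx']+d['fx']*c[0]/-c[2],d['cy']-d['fy']*c[1]/-c[2]]
E
python3 - <<'E'
from h import *
t=get_image('top');s=get_image('side')
for p,q in [((160,167),(222,142)),((345,90),(431,235)),((395,208),(365,365)),((208,283),(127,222))]: print(np.round(tri(t,p,s,q),3) if 0 else [np.round(k,4) for k in tri(t,p,s,q)])
a=cv2.resize(t['img'][165:245,225:345],None,fx=6.6,fy=6.6,interpolation=2)[:300*2]
b=s['img'][165:285,195:345]
a=cv2.resize(t['img'][170:240,230:340],(800//2*1,int(70*400/110)),interpolation=2)
a=cv2.resize(t['img'][170:230,233:338],(700,400),interpolation=2)
cv2.imwrite('pics/a.png',a[:,:,::-1])
b=cv2.resize(b,(750,600),interpolation=2);cv2.imwrite('pics/b.png',b[:,:,::-1])
E
```

```text
[array([0.6699, 0.3678, 0.012 ]), np.float64(0.0011)]
[array([ 0.9099, -0.2042,  0.0077]), np.float64(0.0034)]
[array([ 0.5456, -0.3542,  0.0181]), np.float64(0.0002)]
[array([0.3155, 0.2149, 0.0124]), np.float64(0.0007)]
```

View pics/a.png

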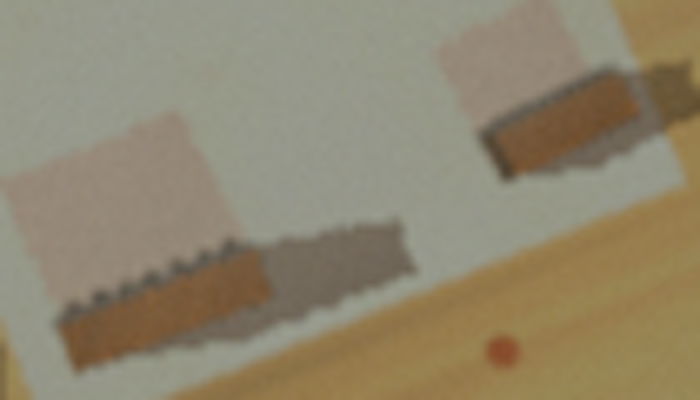

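View pics/b.png

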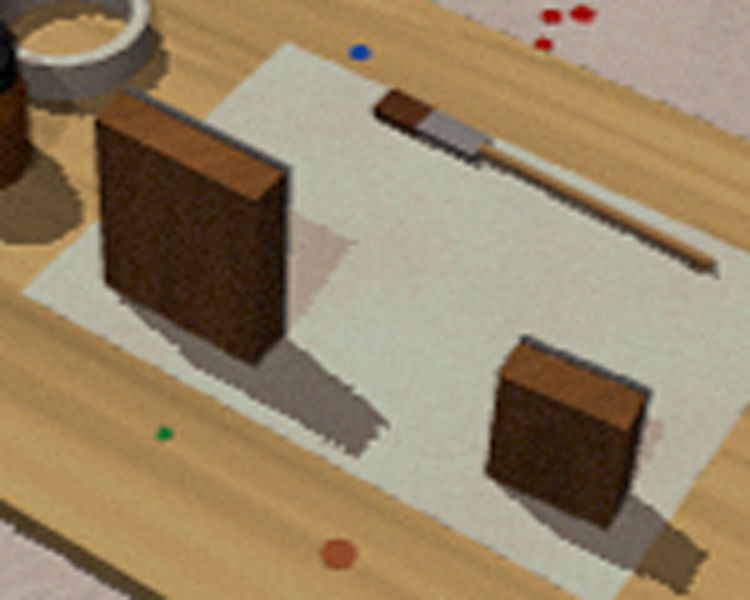

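Run:
```python
from h import *
t=get_image('top');s=get_image('side')
P=lambda u,v:(u/5+195,v/5+165)
Q=lambda u,v:(u/6.667+233-.4,v/6.667+170-.4)
L=tri(t,Q(80,372),s,P(97,122));R=tri(t,Q(270,297),s,P(248,196));print(L,R)
d=L[0]-R[0];print('width',np.linalg.norm(d),'yaw',np.degrees(np.arctan2(-d[0],d[1])))
for z in(.012,.016,.02): 
  l=onz(s,P(107,285),z);r=onz(s,P(257,363),z);d=l-r;print(z,l,r,np.linalg.norm(d),np.degrees(np.arctan2(-d[0],d[1])))
  l=onz(t,Q(80,372),z+.11);r=onz(t,Q(270,297),z+.11);d=l-r;print('top',z+.11,l,r,np.linalg.norm(d),np.degrees(np.arctan2(-d[0],d[1])))
  l=onz(t,Q(62,318),z+.11);r=onz(t,Q(250,245),z+.11);d=l-r;print('topfront',l,r,np.linalg.norm(d),np.degrees(np.arctan2(-d[0],d[1])))
# small block back top
print(tri(t,Q(515,180),s,P(498,378)),tri(t,Q(640,110),s,P(640,425)))
# jar lid centre top
print('jar',tri(t,(208,228),s,(187,174)))
```

```text
(array([0.4947995 , 0.09826422, 0.12184568]), np.float64(0.00016075656606105948)) (array([0.52547549, 0.01927889, 0.12572108]), np.float64(0.001443591314960794))
width 0.08482168634000259 yaw 21.224965303705716
0.012 [0.49657252 0.1010843  0.012     ] [0.53080149 0.02119304 0.012     ] 0.0869151065908092 23.192445672641437
top 0.122 [0.49494348 0.0981741  0.122     ] [0.52666329 0.01843229 0.122     ] 0.08581901361688166 21.691744146129047
topfront [0.51757462 0.10584802 0.122     ] [0.54847915 0.02687252 0.122     ] 0.0848069510975814 21.37129885963952
0.016 [0.49484935 0.09778279 0.016     ] [0.5289023  0.01830236 0.016     ] 0.0864681530100705 23.192445672641494
top 0.126 [0.49508442 0.09796506 0.126     ] [0.52669247 0.01850422 0.126     ] 0.08551662133542388 21.691744146129036
topfront [0.51763582 0.10561193 0.126     ] [0.54843146 0.02691472 0.126     ] 0.08450812492439366 21.371298859639438
0.02 [0.49312619 0.09448128 0.02      ] [0.52700312 0.01541169 0.02      ] 0.08602119942933177 23.19244567264148
top 0.13 [0.49522537 0.09775601 0.13      ] [0.52672164 0.01857616 0.13      ] 0.0852142290539661 21.69174414612903
topfront [0.51769703 0.10537585 0.13      ] [0.54838377 0.02695691 0.13      ] 0.08420929875120602 21.371298859639495
(array([ 0.57839696, -0.08945644,  0.08114361]), np.float64(0.0010298095797537403)) (array([ 0.60916818, -0.1435313 ,  0.08585659]), np.float64(0.0016158036968489241))
jar (array([0.48318976, 0.20662978, 0.09265293]), np.float64(0.003266124714063088))
```

Geometry: the block's +x is at yaw about 21.7°, its back's top midpoint is (0.511, 0.0585, 0.125), and the board is at z≈0.015. I'll move to above and behind the block with the jaws shut and the tool z axis along the push direction.

Request:
arm_command:
  plan:
    - [[0, -0.6, 0.8, -0.4, 0, 0], [0, -1.9, 2.4, -1.1, 0, 0], [0, -3.3, 4.2, -1.9, 0, 0], [0, -4.7, 6.0, -2.8, 0, 0], [0, -6.1, 7.8, -3.6, 0, 0], [0, -7.5, 9.6, -4.4, 0, 0], [0, -8.9, 11.4, -5.2, 0, 0], [0, -10.3, 13.2, -6.0, 0, 0], [0, -11.7, 14.9, -6.8, 0, 0], [0, -12.9, 16.5, -7.55, 0, 0]]
  jaw: 1
  newtons: 30

```text
time_s: 1.3
position: [0.4463, 0.084, 0.2565]
tool_rot: [[0.0, -0.373, 0.928], [0.0, 0.928, 0.373], [-1.0, -0.0, 0.0]]
ft_force: [0.7, 0.3, -0.3]
grip_width: -0.0001
```

```bash
cat > g.py <<'E'
import sys
from h import *
from scipy.spatial.transform import Rotation as Ro
# target position and yaw -> units in tool axes
x,y,z,w=map(float,sys.argv[1:5]);s=sensors.observe();R=np.array(s['tool_rot'])
a=np.radians(w);G=np.array([[0,-np.sin(a),np.cos(a)],[0,np.cos(a),np.sin(a)],[-1,0,0]])
print(s['time_s'],np.round(s['position'],4),np.round(s['ft_force'],1),s['grip_width'])
print(np.round(R.T@(np.array([x,y,z])-s['position'])/.025,2),np.round(np.degrees(Ro.from_matrix(R.T@G).as_rotvec())/6,2))
E
python3 g.py .469 .042 .135 21.7
```

```text
1.3 [0.4463 0.084  0.2565] [ 0.7  0.3 -0.3] -6.98162185650082e-05
[ 4.86 -1.9   0.21] [0.03 0.   0.  ]
```

Request:
arm_command:
  plan:
    - [[0, 0, 0, 0, 0, 0], [0, 0, 0, 0, 0, 0]]

```text
time_s: 1.5
position: [0.446, 0.0852, 0.2561]
tool_rot: [[-0.001, -0.367, 0.93], [0.0, 0.93, 0.367], [-1.0, 0.0, -0.0]]
ft_force: [-0.1, 0.7, 0.4]
grip_width: -0.0001
```

```bash
python3 g.py .469 .042 .135 21.7
python3 - <<'E'
from h import *
s=get_image('side');t=get_image('top')
b=cv2.resize(s['img'][85:285,155:405],(750,600),interpolation=2);cv2.imwrite('pics/c.png',b[:,:,::-1])
d=get_image('wrist');cv2.imwrite('pics/w.png',d['img'][:,:,::-1])
E
```

```text
1.5 [0.446  0.0852 0.2561] [-0.1  0.7  0.4] -7.934418063303474e-05
[ 4.84 -1.95  0.22] [-0.03 -0.   -0.  ]
```

View pics/w.png

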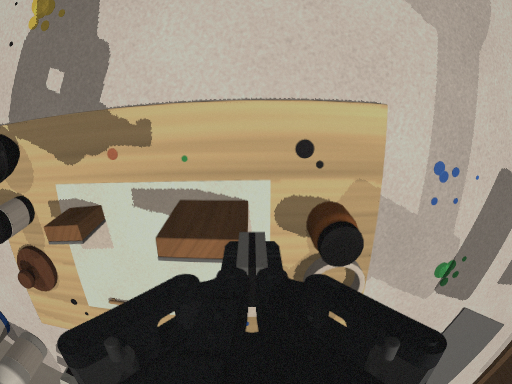

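The wrist view shows the block's back facing the camera, about (158..248, 200..258), with the fingers at its +y end. That agrees with the planned -y shift of 49 mm. Now I'll shift and go down.

Request:
arm_command:
  plan:
    - [[0, -0.5, 0, 0, 0, 0], [0, -1.2, 0.1, 0, 0, 0], [0.4, -1.8, 0.2, 0, 0, 0], [1.2, -1.95, 0.2, 0, 0, 0], [2.2, -1.95, 0.2, 0, 0, 0], [3.2, -1.95, 0.2, 0, 0, 0], [4.1, -1.95, 0.2, 0, 0, 0], [4.7, -1.95, 0.2, 0, 0, 0], [5.0, -1.95, 0.2, 0, 0, 0], [5.0, -1.95, 0.2, 0, 0, 0]]

```text
time_s: 2.65
position: [0.4682, 0.0425, 0.1304]
tool_rot: [[-0.002, -0.37, 0.929], [0.0, 0.929, 0.37], [-1.0, 0.001, -0.002]]
ft_force: [-0.5, -0.1, -0.0]
grip_width: 0.0002
```

```bash
python3 g.py .511 .0585 .130 21.7
python3 - <<'E'
from h import *
s=get_image('side')
b=cv2.resize(s['img'][105:265,155:355],(750,600),interpolation=2);cv2.imwrite('pics/d.png',b[:,:,::-1])
E
```

```text
2.65 [0.4682 0.0425 0.1304] [-0.5 -0.1 -0. ] 0.00023569046973428073
[ 0.01 -0.04  1.83] [ 0.   -0.02 -0.01]
```

View pics/d.png

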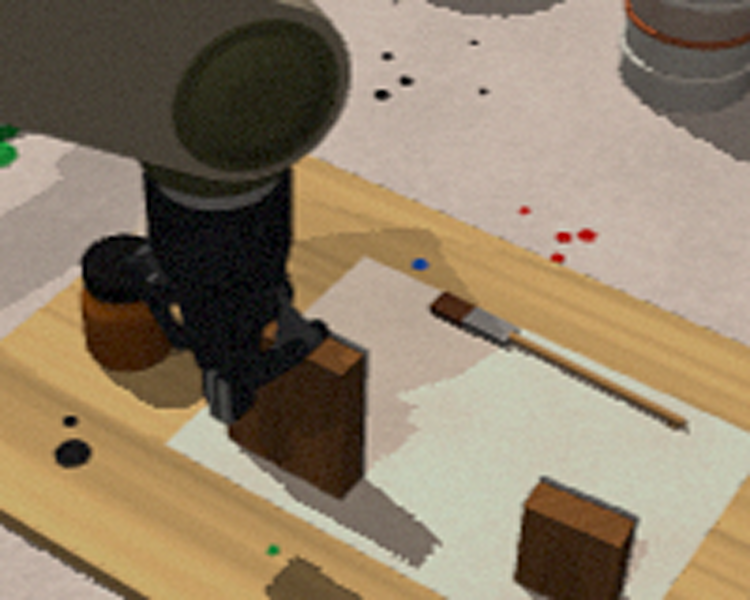

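The fingertips are behind the back and near its top, with clear space around them. Approaching slowly now.

Request:
arm_command:
  plan:
    - [[0, 0, 0.3, 0, 0, 0], [0, 0, 0.7, 0, 0, 0], [0, 0, 1.0, 0, 0, 0], [0, 0, 1.15, 0, 0, 0], [0, 0, 1.25, 0, 0, 0], [0, 0, 1.35, 0, 0, 0], [0, 0, 1.45, 0, 0, 0], [0, 0, 1.55, 0, 0, 0], [0, 0, 1.65, 0, 0, 0]]

```text
time_s: 3.6
position: [0.5069, 0.0579, 0.1313]
tool_rot: [[-0.0, -0.37, 0.929], [-0.0, 0.929, 0.37], [-1.0, 0.0, -0.0]]
ft_force: [-0.2, -0.2, -0.8]
grip_width: -0.0002
```

Request:
arm_command:
  plan:
    - [[0, 0, 0.1, 0, 0, 0], [0, 0, 0.2, 0, 0, 0], [0, 0, 0.3, 0, 0, 0], [0, 0, 0.4, 0, 0, 0], [0, 0, 0.5, 0, 0, 0]]

```text
time_s: 4.1
position: [0.5186, 0.0626, 0.1313]
tool_rot: [[-0.0, -0.37, 0.929], [0.0, 0.929, 0.37], [-1.0, 0.0, -0.0]]
ft_force: [0.6, -0.1, 0.5]
grip_width: 0.0002
```

Run:
```python
from h import *
s=get_image('side')
b=cv2.resize(s['img'][145:265,185:335],(750,600),interpolation=2);cv2.imwrite('pics/e.png',b[:,:,::-1])
```

```text
(no output)
```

View pics/e.png

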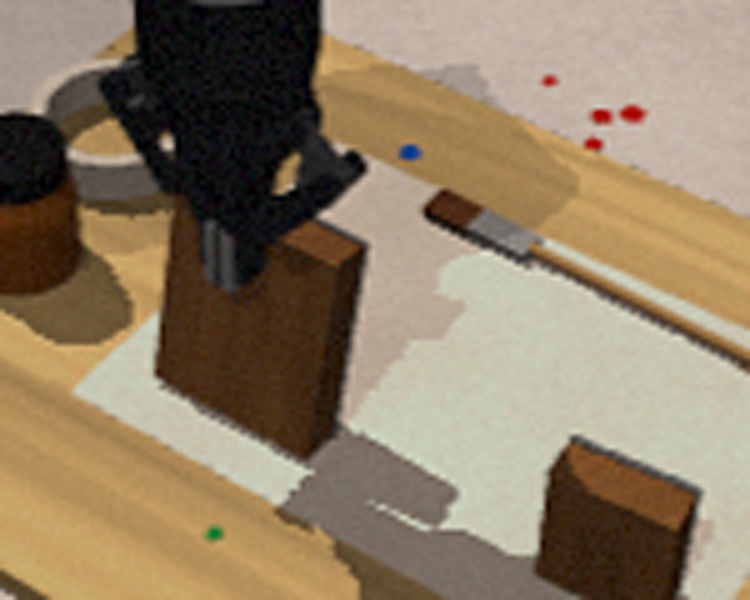

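The block is tilting about its front edge, with no slip seen. Continuing.

Request:
arm_command:
  plan:
    - [[0, 0, 0.1, 0, 0, 0], [0, 0, 0.2, 0, 0, 0], [0, 0, 0.3, 0, 0, 0], [0, 0, 0.4, 0, 0, 0], [0, 0, 0.5, 0, 0, 0], [0, 0, 0.6, 0, 0, 0], [0, 0, 0.7, 0, 0, 0], [0, 0, 0.7, 0, 0, 0], [0, 0, 0.7, 0, 0, 0], [0, 0, 0.7, 0, 0, 0]]

```text
time_s: 5.15
position: [0.5346, 0.069, 0.1313]
tool_rot: [[-0.0, -0.37, 0.929], [0.0, 0.929, 0.37], [-1.0, 0.0, -0.0]]
ft_force: [-0.8, 0.3, -0.5]
grip_width: 0.0001
```

Run:
```python
from h import *
s=get_image('side')
b=cv2.resize(s['img'][145:265,185:335],(750,600),interpolation=2);cv2.imwrite('pics/f.png',b[:,:,::-1])
```

```text
(no output)
```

View pics/f.png

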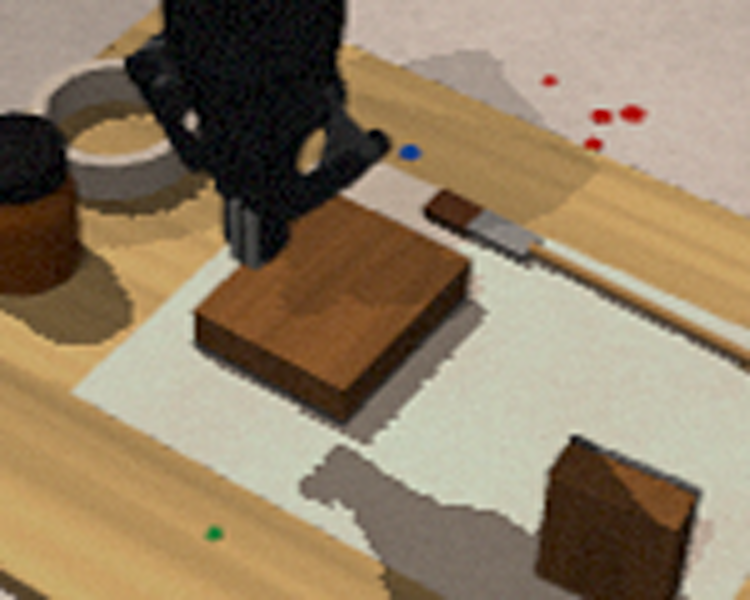

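The block lies face down: top corners at (195,313), (345,392) and (470,265) in the crop. The small block is still standing. Working out the centre of the back.

```bash
python3 - <<'E'
from h import *
s=get_image('side')
P=lambda u,v:onz(s,(u/5+185,v/5+145),.041)
a,b,c=P(195,313),P(345,392),P(470,265);print(a,b,c,(a+c)/2,np.linalg.norm(a-b),np.linalg.norm(b-c))
E
python3 g.py .586 .085 .131 21.7
```

```text
[0.52273623 0.10809717 0.041     ] [0.55512326 0.0271346  0.041     ] [0.65335923 0.06492902 0.041     ] [0.58804773 0.08651309 0.041     ] 0.0872000991343029 0.10525551325205519
5.25 [0.5346 0.0689 0.1313] [-0.3  0.3  0.9] -0.0003546985339607472
[ 0.01 -0.16  2.15] [ 0. -0.  0.]
```

Request:
arm_command:
  plan:
    - [[0, 0, 0.4, 0, 0, 0], [0, -0.1, 1.1, 0, 0, 0], [0, -0.1, 1.8, 0, 0, 0], [0.2, -0.1, 2.15, 0, 0, 0], [0.7, -0.1, 2.2, 0, 0, 0], [1.3, -0.1, 2.2, 0, 0, 0], [1.8, -0.1, 2.2, 0, 0, 0], [2.1, -0.1, 2.2, 0, 0, 0], [2.3, -0.1, 2.2, 0, 0, 0], [2.4, -0.1, 2.2, 0, 0, 0]]

```text
time_s: 6.25
position: [0.5866, 0.0869, 0.071]
tool_rot: [[-0.0, -0.37, 0.929], [-0.0, 0.929, 0.37], [-1.0, 0.0, -0.0]]
ft_force: [-0.3, -0.2, -0.2]
grip_width: 0.0004
```

Request:
arm_command:
  plan:
    - [[0.05, 0, 0, 0, 0, 0], [0.1, 0, 0, 0, 0, 0], [0.15, 0, 0, 0, 0, 0], [0.2, 0, 0, 0, 0, 0]]

```text
time_s: 6.65
position: [0.5868, 0.087, 0.0665]
tool_rot: [[0.0, -0.37, 0.929], [-0.0, 0.929, 0.37], [-1.0, -0.0, 0.0]]
ft_force: [-0.3, -0.5, -0.2]
grip_width: 0.0001
```

Request:
arm_command:
  plan:
    - [[0.04, 0, 0, 0, 0, 0], [0.08, 0, 0, 0, 0, 0]]

```text
time_s: 6.85
position: [0.5868, 0.087, 0.0659]
tool_rot: [[0.001, -0.37, 0.929], [-0.0, 0.929, 0.37], [-1.0, -0.001, 0.001]]
ft_force: [-6.2, -0.1, 20.0]
grip_width: -0.0001
```

Contact, 20 N. Holding for a second.

Request:
arm_command:
  plan:
    - [[0, 0, 0, 0, 0, 0], [0, 0, 0, 0, 0, 0], [0, 0, 0, 0, 0, 0], [0, 0, 0, 0, 0, 0], [0, 0, 0, 0, 0, 0]]

```text
time_s: 7.35
position: [0.5868, 0.087, 0.0659]
tool_rot: [[0.001, -0.37, 0.929], [-0.0, 0.929, 0.37], [-1.0, -0.001, 0.001]]
ft_force: [-4.1, -0.8, 13.4]
grip_width: -0.0002
```

Request:
arm_command:
  plan:
    - [[0, 0, 0, 0, 0, 0], [0, 0, 0, 0, 0, 0], [0, 0, 0, 0, 0, 0], [0, 0, 0, 0, 0, 0], [0, 0, 0, 0, 0, 0]]

```text
time_s: 7.85
position: [0.5868, 0.087, 0.0659]
tool_rot: [[0.001, -0.37, 0.929], [-0.0, 0.929, 0.37], [-1.0, -0.001, 0.001]]
ft_force: [-3.5, -0.4, 13.8]
grip_width: 0.0005
```

Request:
arm_command:
  plan:
    - [[-0.1, 0, 0, 0, 0, 0], [-0.3, 0, 0, 0, 0, 0], [-0.6, 0, 0, 0, 0, 0], [-1.2, 0, 0, 0, 0, 0], [-2, 0, 0, 0, 0, 0], [-3, 0, 0, 0, 0, 0], [-4, 0, 0, 0, 0, 0], [-5, 0, 0, 0, 0, 0], [-5.8, 0, 0, 0, 0, 0], [-6, 0, 0, 0, 0, 0]]

```text
time_s: 8.85
position: [0.5873, 0.087, 0.2169]
tool_rot: [[0.004, -0.37, 0.929], [-0.0, 0.929, 0.37], [-1.0, -0.002, 0.004]]
ft_force: [-0.2, -0.6, 0.6]
grip_width: 0.0001
```

```bash
python3 g.py .45 .1 .23 21.7
python3 - <<'E'
from h import *
s=get_image('side')
b=cv2.resize(s['img'][105:345,115:415],(750,600),interpolation=2);cv2.imwrite('pics/g.png',b[:,:,::-1])
E
```

```text
8.85 [0.5873 0.087  0.2169] [-0.2 -0.6  0.6] 8.927082850859068e-05
[-0.55  2.51 -4.91] [0.   0.04 0.02]
```

View pics/g.png

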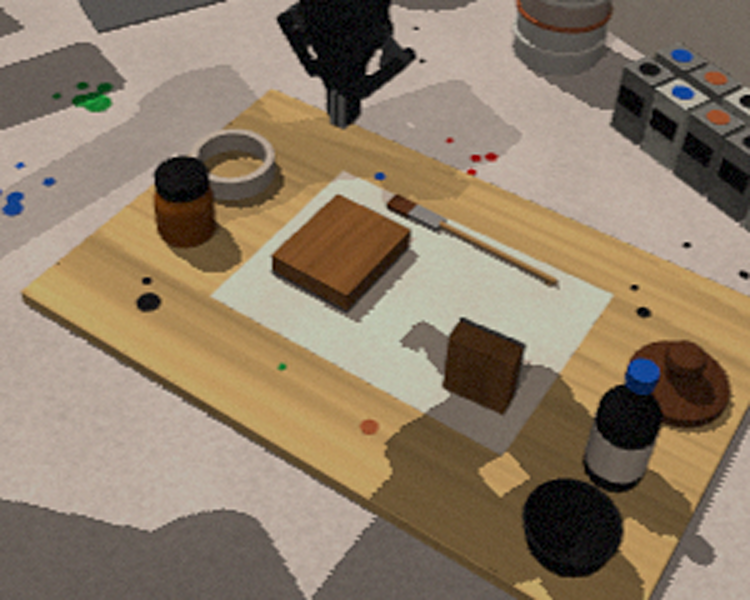

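The block lies flat at the same pixels as before pressing, the small block is standing, nothing else has moved, and the hand is clear. Handing in.

Request:
arm_command:
  plan:
    - [[0, 0, 0, 0, 0, 0], [0, 0, 0, 0, 0, 0], [0, 0, 0, 0, 0, 0]]

```text
time_s: 9.2
position: [0.5864, 0.087, 0.2132]
tool_rot: [[-0.002, -0.37, 0.929], [0.0, 0.929, 0.37], [-1.0, 0.001, -0.002]]
ft_force: [0.5, -0.6, 0.1]
grip_width: -0.0001
```

```bash
python3 -c "
from rig import workorder;print(workorder.close_job())"
```

```text
the job is handed in; nothing more can be done
None
```

The print is made and the job is handed in at 9.2 s. I pushed the big block over with the shut fingertips, high on its back, and it dropped printing face down on the sheet. I then pressed on the middle of its back for about 1 s (20 N at contact, then about 13.5 N) and lifted the hand about 150 mm straight up.

- **Final picture:** The big block lies flat, in the same place as before the press. The small block is still standing, and the brush, jar, tape, baren, bottle and cup look unmoved.
- **No shoving:** The centre of the fallen block measured within about 3 mm of where a clean hinge on its front edge would put it.
- **Force:** The wrist force is back to about zero.
- **Failed or disagreeing checks:** None failed. Side-view width estimates for the big block came out 3–5 mm below its true 90 mm, too small to matter here. I did not see the print itself, since the block is lying on it.

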